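Close up the row of amber stones on the stringing board

TASK

Three domed amber stones lie spread out along the curved track of the stringing board. With the fingertips shut, follow the curve of the track from its open end towards the upright stop peg and gently push the stones along it, until the first touches the peg and each touches the next, so that the length of the row can be read off. Push only: do not pinch, lift or tip the stones, keep them flat in the track, and leave everything else on the board and table where it is.

Things in the scene. Friction and masses are not known exactly. Their poses are not given: they have to be found in the camera images.
- board: Fixed pale-wood stringing board, 200 (its x) x 290 (its y) x 10 mm thick, origin at the centre of its underside on the table, z up. On its top two wooden rails, 6 mm high (tops 16 mm above the table) and 5 mm thick, bound a curved track 33 mm wide whose floor is the board's top. The track is open at both ends but for the peg. Short dark ticks run outside the outer rail.
- arc_center (a point): Centre of the track's arc, level with the board's top, 55 mm from the board's centre towards its -x; axes are the board's. The track's centre line is an arc of radius 110 mm about it, from -88 to +88 degrees, measured here from the board's +x towards its +y (it bulges to +x). A fixed stepped wooden boss, 44 mm wide and 12 mm high, stands on it.
- peg_foot (a point): Centre of the foot, on the track's floor, of the upright steel stop peg, 20 mm in diameter and 30 mm tall, standing in the track on its centre line at one end, at +82 or -82 degrees of the arc (it differs from start to start); it is a sprung buffer that yields up to 12 mm towards the board's -x (about 0.8 N per mm) and creeps back. The other, open end has only a flush steel disc, 20 mm wide.
- stone0_mid (a point): Centre (10 mm above its foot) of a loose round domed amber stone, 30 mm across and 20 mm high, about 11 to 22 g; its side is upright up to 14 mm above its foot, then it rounds off. It lies flat in the track, which it fits with 3 mm of play, and, being polished, slides easily; it is the stone towards the -82 degree end. All three look alike. z is up.
- stone1_mid (a point): Centre (10 mm above its foot) of a loose round domed amber stone, 30 mm across and 20 mm high, about 11 to 22 g; its side is upright up to 14 mm above its foot, then it rounds off. It lies flat in the track, which it fits with 3 mm of play, and, being polished, slides easily; it is the stone in the middle of the row. All three look alike. z is up.
- stone2_mid (a point): Centre (10 mm above its foot) of a loose round domed amber stone, 30 mm across and 20 mm high, about 11 to 22 g; its side is upright up to 14 mm above its foot, then it rounds off. It lies flat in the track, which it fits with 3 mm of play, and, being polished, slides easily; it is the stone towards the +82 degree end. All three look alike. z is up.
- ring_a: Bystander: finger ring lying flat on the board inside the arc, 21 mm hoop with an amber stone, 12 mm high; origin at the hoop's centre, underside.
- nugget: Bystander: small dark amber lump, 26 mm wide, 16 mm high, on the board inside the arc; origin at its underside.
- jar: Bystander: small closed amber glass jar, 34 mm wide, 45 mm high, on the board's corner outside the arc; origin at its underside.
- ring_b: Bystander: finger ring lying flat on the board's other corner outside the arc, 21 mm hoop with a dark stone, 12 mm high; origin at the hoop's centre, underside.
- loupe: Bystander: black eye loupe, 32 mm wide, 30 mm high, on the table to the robot's left; origin at its underside.
- tweezers: Bystander: steel tweezers lying on the table to the robot's right, 125 mm long, 6 mm high; origin at the middle of the underside.
- egg: Bystander: polished amber lump, 54 mm wide, 38 mm high, on the table to the robot's right; origin at its underside.

How it is judged (in metres and radians):
At the end, for the whole second after the job is handed in: All three stones lie flat (tilt under 0.12 rad) and at rest in the track (within 6 mm of its centre line), the end stone's centre less than 29 mm from the peg's axis (25 is touching) and the centres of neighbours less than 34 mm apart (30 is touching) (horizontal distance between stone0_mid and stone1_mid below 0.034 m and horizontal distance between stone1_mid and stone2_mid below 0.034 m and horizontal distance between any of stone0_mid, stone2_mid and peg_foot below 0.029 m and horizontal distance between stone0_mid and arc_center between 0.104 and 0.116 m and horizontal distance between stone1_mid and arc_center between 0.104 and 0.116 m and horizontal distance between stone2_mid and arc_center between 0.104 and 0.116 m and angle between each of stone0_mid, stone1_mid, stone2_mid's own z axis and vertical below 0.12 rad and height (world z) of each of stone0_mid, stone1_mid, stone2_mid below 0.023 m and linear speed of each of stone0, stone1, stone2 below 0.02 m/s).
It fails at once if a stone is lifted (more than 6 mm) or carried (height (world z) of any of stone0_mid, stone1_mid, stone2_mid above 0.026 m).
It fails at once if a stone is tipped by more than 0.5 rad (angle between any of stone0_mid, stone1_mid, stone2_mid's own z axis and vertical above 0.5 rad).
It fails at once if a stone is pushed harder than 30 N (contact force between the fingers and stone0 above 30 N or contact force between the fingers and stone1 above 30 N or contact force between the fingers and stone2 above 30 N).
It fails at once if another thing on the board or table is moved by more than 10 mm (distance of any of ring_a, nugget, jar, ring_b, loupe, tweezers, egg from where it was at the start of the episode above 0.01 m).
It also fails if it takes over 45 s, if anything falls off the work surface, if the arm or the gripper's body presses on something with over 40 N, if the wrist force passes 120 N, or if a joint passes its speed limit or range.

ROBOT

A 6-joint arm with a two-finger parallel gripper is mounted at the origin on the work surface. World frame = base frame: x ahead of the robot, y to its left, z up, the work surface at z = 0. Lengths are in mm, angles in rad, forces in N, time in s.
With the tool pointing down it reaches from about 325 to 775 mm from the base axis. Payload 9.3 kg.
Tool frame: the origin (TCP) lies midway between the tips of the shut fingers; the grasp point (between the pads) lies r.tcp_to_grasp behind it (r.tcp_to_grasp is the distance from the TCP to the grasp point, in mm); y points along the fingers, x is the direction in which the jaws open and shut, and the axes are right-handed (so a half turn about y gives the same grasp; the last joint's range is limited). The gripper opens to 85 mm and grips with 20 to 120 N. Pads are 22 mm wide; open, the fingers measure 114 mm over their backs; the gripper's body (76 mm by 85 mm) begins 54 mm behind the grasp point. The pads swing forward as they close: fully open they stand 13 mm farther back than shut.
Start: joints at [-0.153, 0.259, 0.021, 1.334, 0, 1.418], TCP at [549.997, -0.004, 231.279] pointing down, gripper open.
Joint ranges: [-3.04, 3.04], [-0.91, 1.82], [-1.04, 1.36], [-1.92, 1.95], [-1.52, 1.45], [-3.14, 3.14]. Speed limits (rad/s): [2.22, 2.22, 2.79, 3.14, 3.14, 3.14].

INTERFACE

Orientations are given as a unit quaternion [x, y, z, w].
In Python, from cell import r gives the robot as it stands.
- The arm moves only by the tool move_arm, never from a script. Its argument "plan" is a list that holds one entry, the list of rows, each a list of 7 numbers: the shift along the tool's x, y, z in mm, then the turn, a rotation vector about the tool's x, y, z in degrees, then the closure in counts, from 0 (fully open) to 255 (shut). A call has 1 to 20 rows; each row shifts and turns the pose as measured when the row begins, along the tool's axes as they then stand; what a row does not reach is not made up. A row lasts 1/10 s, in which the tool goes at most 50 mm and 8.59 degrees, less where a joint would pass 70% of its speed; a pose out of reach is approached as far as the arm can. A call with a gripper value outside its range is refused whole. The fingers move at their own pace and stop on an object; "newtons" is the grip in N (left out, the last holds). Time passes only in rows, so rows that do not move let the fingers close. It gives the time, the measured TCP pose, the force and the opening at its end, in the units of the state.
- r.observe(): the state, without advancing time (a new reading comes with each control period).
- r.snapshot(name): name is "scene" or "side" or "wrist"; returns a dict with "pixels" (480x640x3 uint8, red, green, blue), "range_z" (480x640 float32, mm along the optical axis (not along the pixel's ray), 0 where there is no reading), "vertical_fov" (degrees; the focal length in pixels is half the picture's height over the tangent of half this angle, whatever the lens; pixels are square), "cx", "cy" (the principal point, pixels), "world_to_cam" (4x4, takes a point from world to camera coordinates). Camera axes: x right, y down, z forward; pixel columns grow to the right and rows downward; lengths in mm; the calibration is good to about 2 mm. A picture is of the moment at which its call begins.
- r.finish_job(): hands the job in, once; it reports no verdict.
The state is a dict: "t": time; "qpos": joint angles; "qd": joint speeds; "joint_torque": joint torques, N m; "tcp_pos": TCP position; "tool_rot": TCP orientation; "ft_force": force on the tool from outside, world axes, zero at the start; "moment": the same for the moment, N m; "grip_width": finger opening in mm.
Only numpy, scipy, OpenCV 4.12 (cv2) and the standard library are available. Lean on these libraries where they do the work, as an engineer would, in place of code of your own. Each camera call takes 0.05 s, during which the arm holds its last target. There are 200 camera calls.

## Working session

There is one attempt and no reset: what is moved stays moved. The work goes in short steps, Python scripts to look and compute and a tool call to move; the robot and the scene stay as the last step left them, time stands still between calls to the robot, and variables do not carry over. Pictures are saved under pics/ and viewed, about 8 in all and at most 12, crops included, and the job is handed in when it is done.

Besides the shell and the picture viewer there is one more tool, called as name(argument=value, ...) on one line, values as JSON. move_arm: Moves the arm, as the interface text tells. Its arguments: {"type":"object","properties":{"plan":{"type":"array"},"newtons":{"type":"number"}},"required":["plan"]}

```bash
mkdir -p pics; ls; cat > h.py <<'E'
import numpy as np, cv2
from cell import r
def snap(n,f=None):
    s=r.snapshot(n)
    if f: cv2.imwrite('pics/'+f,s['pixels'][:,:,::-1])
    return s
def fl(s): return 240/np.tan(np.radians(s['vertical_fov'])/2)
def toworld(s,u,v,z):
    "cast pixel rays onto plane at height z"
    T=np.linalg.inv(np.array(s['world_to_cam'])); f=fl(s)
    d=np.stack([(np.atleast_1d(u)-s['cx'])/f,(np.atleast_1d(v)-s['cy'])/f,np.ones(np.size(u))])
    d=T[:3,:3]@d; o=T[:3,3:]
    return (o+d*(z-o[2])/d[2]).T
def depthpts(s):
    T=np.linalg.inv(np.array(s['world_to_cam'])); f=fl(s); v,u=np.mgrid[:480,:640]; z=s['range_z']
    p=np.stack([(u-s['cx'])/f*z,(v-s['cy'])/f*z,z,np.ones_like(z)],-1)
    return (p@T.T)[...,:3]
def proj(s,P):
    P=np.atleast_2d(P); c=np.c_[P,np.ones(len(P))]@np.array(s['world_to_cam']).T; f=fl(s)
    return np.c_[c[:,0]/c[:,2]*f+s['cx'],c[:,1]/c[:,2]*f+s['cy']]
E
python3 - <<'E'
from h import *
print({k:v for k,v in r.observe().items()}, r.tcp_to_grasp)
for n in('scene','wrist'):
    s=snap(n,n+'0.png'); print(n,s['vertical_fov'],s['cx'],s['cy'],np.round(np.linalg.inv(np.array(s['world_to_cam'])),3).tolist(),(s['range_z']>0).mean())
E
```

```text
pics
{'t': 0.0, 'qpos': array([-1.52595952e-01,  2.59230211e-01,  2.07584190e-02,  1.33367971e+00,
       -1.16569206e-05,  1.41820538e+00]), 'qd': array([-4.34612083e-05,  6.53197049e-04,  7.57794379e-04, -2.80983054e-04,
        8.33181849e-04,  1.33013510e-03]), 'joint_torque': array([-2.65873996e-04, -5.55637658e+01,  3.44536042e+01,  1.31759423e-02,
       -2.94380488e-04,  4.47349430e-05]), 'tcp_pos': array([5.49729389e+02, 3.56780397e-02, 2.30644186e+02]), 'tool_rot': array([-7.07037864e-01,  4.75950697e-04,  4.72420803e-04,  7.07175374e-01]), 'ft_force': array([-0.38695245, -0.02403124, -0.44192525]), 'moment': array([0.04641043, 0.04247948, 0.02307061]), 'grip_width': 85.33388704997714} 18.700000000000003
scene 43.54426744838404 324.03661828820856 243.9827153894873 [[-0.841, 0.298, -0.452, 1209.126], [0.541, 0.478, -0.692, 1055.773], [0.011, -0.826, -0.563, 922.613], [0.0, 0.0, 0.0, 1.0]] 0.99607421875
wrist 65.81694871074458 320.1113151319461 237.58265027150952 [[1.0, -0.0, -0.0, 550.361], [-0.0, -0.95, -0.311, 80.144], [0.0, 0.311, -0.95, 373.628], [0.0, 0.0, 0.0, 1.0]] 0.9959765625
```

View both.

View pics/scene0.png

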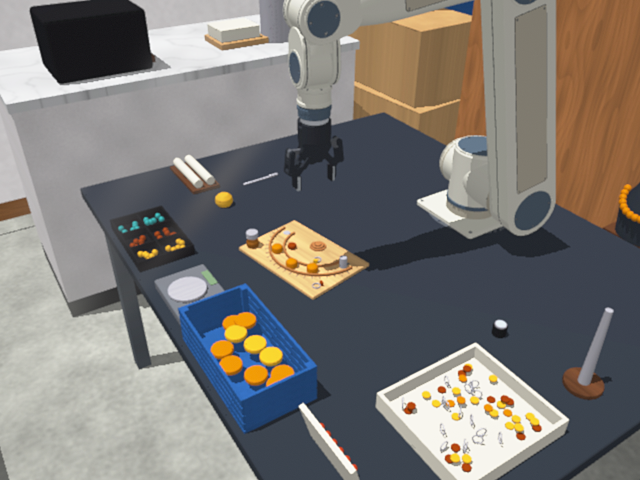

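View pics/wrist0.png

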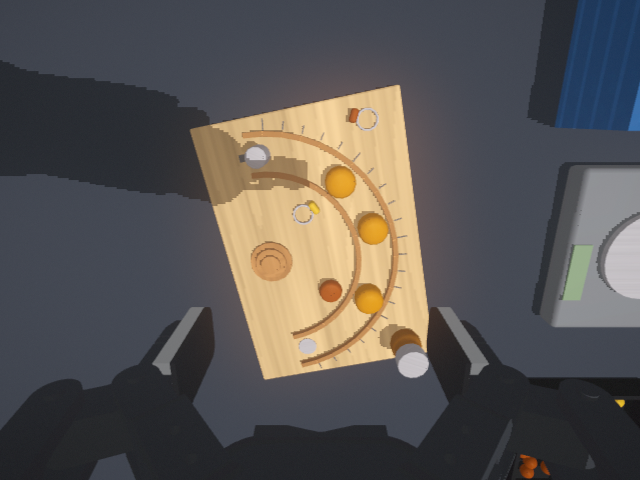

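The wrist view shows the board. The peg is at (257,157), the boss at (271,261) and the open-end disc at (308,346). The stones are at (340,182), (372,229) and (369,299), the nugget is at (330,291), and the jar's lid is at (411,360) beside the open end. Next I'll measure these.

```bash
cat >> h.py <<'E'
def stones(s,lo=(10,140,150),hi=(24,255,255),amin=150):
    hsv=cv2.cvtColor(s['pixels'],cv2.COLOR_RGB2HSV); m=cv2.inRange(hsv,lo,hi)
    P=depthpts(s); m[(P[...,2]<16)|(P[...,2]>40)]=0
    m=cv2.morphologyEx(m,cv2.MORPH_OPEN,np.ones((3,3),np.uint8))
    n,l,st,c=cv2.connectedComponentsWithStats(m); out=[]
    for i in range(1,n):
        if st[i,4]>=amin: 
            q=P[l==i]; out.append((c[i].round(1),st[i,4],q[:,:2].mean(0).round(1),np.percentile(q[:,2],98).round(1),np.ptp(q[:,:2],axis=0).round(1)))
    return out
E
python3 - <<'E'
from h import *
s=snap('wrist'); P=depthpts(s)
for n,(u,v) in dict(bare1=(245,320),bare2=(380,120),boss=(271,261),pegtop=(257,155),disc=(308,346),table=(100,300),stone=(340,180),nug=(330,291),jar=(411,362)).items(): print(n,P[v,u].round(1))
for o in stones(s): print(o)
# board outline from depth-independent colour
hsv=cv2.cvtColor(s['pixels'],cv2.COLOR_RGB2HSV)
zz=P[...,2]; m=((zz>6)&(zz<35)&(P[...,0]>380)&(P[...,0]<680)&(abs(P[...,1]-60)<220)).astype(np.uint8); m=cv2.morphologyEx(m,cv2.MORPH_OPEN,np.ones((7,7)))
c=max(cv2.findContours(m,0,2)[0],key=cv2.contourArea)[:,0]
w=toworld(s,c[:,0].astype(float),c[:,1].astype(float),10)[:,:2]
rc=cv2.minAreaRect(w.astype(np.float32)); print('rect',rc)
# rails: z 14.5..18 arc fit
m=(zz>13.5)&(zz<18)
for n,(u,v) in dict(boss=(271,261),peg=(257,155)).items():
    q=P[v-25:v+25,u-25:u+25].reshape(-1,3); t=q[:,2].max(); q=q[(q[:,2]>(20 if n=='boss' else 34))]; print(n,t,len(q),q.mean(0).round(1))
ctr=P[261,271,:2]; R=np.hypot(P[...,0]-ctr[0],P[...,1]-ctr[1])
mm=m&(R>125)&(R<137); q=P[mm][:,:2]
A=np.c_[2*q,np.ones(len(q))]; sol=np.linalg.lstsq(A,(q**2).sum(1),rcond=None)[0]; print('outer',len(q),sol[:2],np.sqrt(sol[2]+sol[:2]@sol[:2]))
mm=m&(R>85)&(R<97); q=P[mm][:,:2]
A=np.c_[2*q,np.ones(len(q))]; sol=np.linalg.lstsq(A,(q**2).sum(1),rcond=None)[0]; print('inner',len(q),sol[:2],np.sqrt(sol[2]+sol[:2]@sol[:2]))
E
```

```text
bare1 [ 464.5 -141.4   -0. ]
bare2 [606.4  76.7  10.4]
boss [500.5 -59.8  23. ]
pegtop [494.9  47.6  40.6]
disc [ 536.6 -168.3   11.3]
table [ 303.9 -115.5    0.7]
stone [568.9  23.7  29.6]
nug [560.6 -92.2  25.5]
jar [ 643.  -158.1   54. ]
(array([340.1, 181.9]), np.int32(771), array([569.1,  21.6]), np.float64(31.3), array([28.3, 28.9]))
(array([372.8, 228.9]), np.int32(732), array([601.7, -24.3]), np.float64(31.2), array([29.5, 29.7]))
(array([331. , 291.8]), np.int32(330), array([561.8, -93.8]), np.float64(26.6), array([21., 21.]))
(array([368.9, 299.2]), np.int32(654), array([ 601.1, -100.7]), np.float64(31.2), array([30.9, 29.4]))
rect ((552.11279296875, -46.348846435546875), (199.03704833984375, 275.3183898925781), 11.377754211425781)
boss 373.680556795278 291 [501.4 -58.9  34.3]
peg 373.680556795278 415 [495.1  46.8  48.7]
outer 1491 [499.20829554 -63.13599152] 129.5029309028141
inner 1310 [499.87919883 -63.55029569] 90.84507504283187
```

move_arm(plan=[[[2.6,26,-30,0,0,0,255],[2.6,26,-30,0,0,0,255],[2.6,26,-30,0,0,0,255],[2.6,26,-30,0,0,0,255],[2.6,26,-30,0,0,0,255],[0,0,0,0,-8.5,0,255],[0,0,0,0,-8.5,0,255],[0,0,0,0,-8.5,0,255],[0,0,0,0,-8.5,0,255],[0,0,0,0,0,0,255],[0,0,0,0,0,0,255],[0,0,0,0,0,0,255]]], newtons=30)

```text
t: 1.35
tcp_pos: [562.1, -155.4, 92.5]
tool_rot: [-0.674, -0.208, 0.211, 0.677]
ft_force: [-0.1, 0.8, 0.4]
grip_width: 0.2
```

```bash
cat >> h.py <<'E'
from scipy.spatial.transform import Rotation as Ro
def pose():
    o=r.observe(); R=Ro.from_quat(o['tool_rot']).as_matrix()
    print('t',round(o['t'],2),'p',o['tcp_pos'].round(1),'yaw',np.degrees(np.arctan2(R[1,0],R[0,0])).round(2),'down',R[:,1].round(3),'F',o['ft_force'].round(1),'q',o['qpos'].round(2),'w',round(o['grip_width'],1))
    return o,R
E
python3 - <<'E'
from h import *
pose(); s=snap('wrist','wrist1.png'); s2=snap('side','side1.png')
for o in stones(s): print(o)
P=depthpts(s); z=P[...,2]; R=np.hypot(P[...,0]-500,P[...,1]+61.5); m=(z>13.5)&(z<18)
for a,b in((125,134),(86,96)):
    q=P[m&(R>a)&(R<b)][:,:2]; sol=np.linalg.lstsq(np.c_[2*q,np.ones(len(q))],(q**2).sum(1),rcond=None)[0]; print(len(q),sol[:2],np.sqrt(sol[2]+sol[:2]@sol[:2]))
E
```

```text
t 1.35 p [ 562.1 -155.4   92.5] yaw 34.5 down [-0.005  0.003 -1.   ] F [-0.1  0.8  0.4] q [-0.41  0.39 -0.15  1.04  0.    0.55] w 0.2
(array([456.3,   9. ]), np.int32(245), array([545. ,  -7.5]), np.float64(23.5), array([8.7, 8.2]))
(array([530.2,   8.9]), np.int32(817), array([574.3,  11. ]), np.float64(30.2), array([20.9, 16.4]))
(array([318. ,  53.8]), np.int32(2631), array([498.7, -64. ]), np.float64(23.5), array([31.3, 31.6]))
(array([517.3, 109.3]), np.int32(2460), array([601.4, -27.3]), np.float64(31.1), array([34.8, 30.1]))
(array([381.4, 169.4]), np.int32(816), array([562.1, -93.1]), np.float64(26.5), array([20.9, 19.5]))
(array([423.8, 223.4]), np.int32(1859), array([ 600.5, -103.9]), np.float64(31.1), array([33.7, 29.1]))
4132 [499.18149079 -63.63204575] 128.9305493217633
3815 [499.69418256 -63.74134985] 90.60651555868559
```

View pics/wrist1.png

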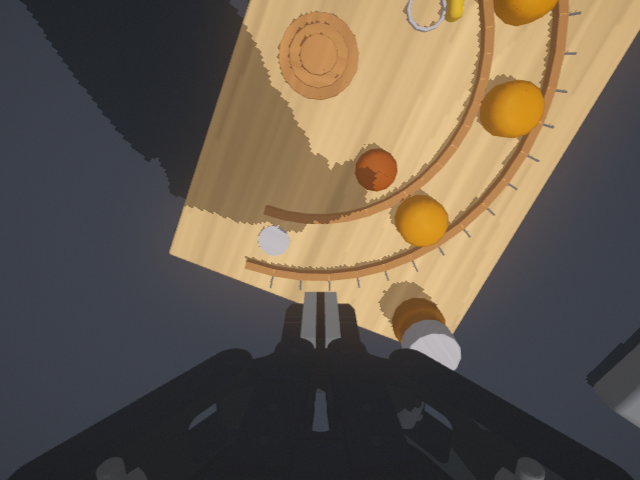

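View pics/side1.png

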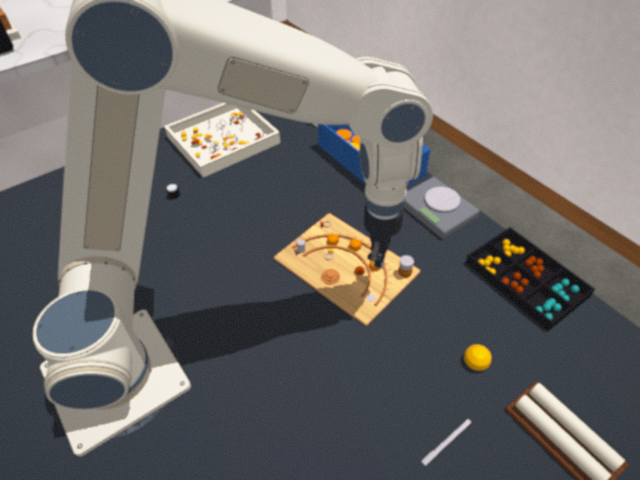

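move_arm(plan=[[[7.1,0,1.5,0,-3.5,0,255],[0,12,0,0,0,0,255],[0,12,0,0,0,0,255],[0,12,0,0,0,0,255],[0,12,0,0,0,0,255],[0,0,0,0,0,0,255]]])

```text
t: 2.05
tcp_pos: [565.6, -149.7, 39.5]
tool_rot: [-0.668, -0.226, 0.229, 0.671]
ft_force: [-0.5, 1.2, 0.5]
grip_width: -0.1
```

```bash
cat >> h.py <<'E'
C=np.array([499.4,-63.4])
def arc():
    o,R=pose(); p=o['tcp_pos']; d=p[:2]-C; f=np.degrees(np.arctan2(d[1],d[0])); y=np.degrees(np.arctan2(R[1,0],R[0,0]))
    print('phi %.1f R %.1f yaw-90-phi %.1f z %.1f'%(f,np.hypot(*d),(y-90-f+180)%360-180,p[2])); return o,R
E
python3 - <<'E'
from h import *
o,R=arc(); s=snap('wrist')
P=depthpts(s); q=(P.reshape(-1,3)-o['tcp_pos'])@R; up=-q[:,1]
k=(P.reshape(-1,3)[:,2]>o['tcp_pos'][2]+1)&(abs(q[:,0])<80)&(abs(q[:,2])<45)
k&=(s['range_z'].reshape(-1)<250)
for a in range(0,90,10):
    g=k&(up>a)&(up<a+10)
    if g.any(): print(a,g.sum(),np.percentile(q[g],[1,99],axis=0).round(0)[:,[0,2]].tolist())
E
```

```text
t 2.05 p [ 565.6 -149.7   39.5] yaw 37.52 down [-0.006  0.004 -1.   ] F [-0.5  1.2  0.5] q [-0.4   0.44 -0.22  0.92  0.    0.51] w -0.1
phi -52.5 R 108.8 yaw-90-phi 0.0 z 39.5
0 302 [[-11.0, -43.0], [48.0, 12.0]]
10 1029 [[-12.0, -44.0], [54.0, 11.0]]
20 1064 [[-12.0, 6.0], [14.0, 12.0]]
30 1342 [[-12.0, -10.0], [14.0, 12.0]]
40 2962 [[-30.0, -9.0], [31.0, 14.0]]
50 9370 [[-37.0, -8.0], [38.0, 14.0]]
60 8000 [[-45.0, -9.0], [46.0, 18.0]]
70 15035 [[-52.0, -7.0], [54.0, 18.0]]
80 16034 [[-59.0, 5.0], [60.0, 18.0]]
```

move_arm(plan=[[[0,8,-1,0,0,0,255],[0,8,0,0,0,0,255],[0,6,0,0,0,0,255],[0,0,0,0,0,0,255],[0,0,0,0,0,0,255]]])

```text
t: 2.6
tcp_pos: [566.8, -151.1, 16.8]
tool_rot: [-0.668, -0.226, 0.228, 0.671]
ft_force: [-0.0, 0.7, -0.8]
grip_width: 0.1
```

```bash
python3 -c "
from h import *
arc()"
```

```text
t 2.6 p [ 566.8 -151.1   16.8] yaw 37.41 down [-0.005  0.003 -1.   ] F [-0.   0.7 -0.8] q [-0.4   0.46 -0.25  0.87  0.    0.51] w 0.1
phi -52.5 R 110.6 yaw-90-phi -0.1 z 16.8
```

move_arm(plan=[[[3.5,0,0.05,0,-1.8,0,255],[3.5,0,0.05,0,-1.8,0,255],[3.5,0,0.05,0,-1.8,0,255],[3.5,0,0.05,0,-1.8,0,255],[3.5,0,0.05,0,-1.8,0,255],[3.5,0,0.05,0,-1.8,0,255],[3.5,0,0.05,0,-1.8,0,255],[3.5,0,0.05,0,-1.8,0,255],[3.5,0,0.05,0,-1.8,0,255],[3.5,0,0.05,0,-1.8,0,255],[3.5,0,0.05,0,-1.8,0,255],[3.5,0,0.05,0,-1.8,0,255]]])

```text
t: 3.8
tcp_pos: [597.2, -116.9, 17.9]
tool_rot: [-0.608, -0.358, 0.359, 0.611]
ft_force: [0.0, -0.5, 0.1]
grip_width: 0.3
```

```bash
cat >> h.py <<'E'
def show():
    s=snap('wrist')
    for c,n,p,h,e in stones(s):
        d=p-C; print('px',c,'n',n,p,'h',h,'ext',e,'R %.1f phi %.1f'%(np.hypot(*d),np.degrees(np.arctan2(d[1],d[0]))))
    return s
E
python3 -c "
from h import *
arc();show()"
```

```text
t 3.8 p [ 597.2 -116.9   17.9] yaw 60.94 down [-0.003  0.002 -1.   ] F [ 0.  -0.5  0.1] q [-0.33  0.49 -0.19  0.89  0.    0.18] w 0.3
phi -28.7 R 111.5 yaw-90-phi -0.4 z 17.9
px [528.6  48.9] n 702 [543.6  -5.6] h 23.4 ext [10.5 12.3] R 72.8 phi 52.6
px [620.5  84. ] n 2942 [567.8  13.9] h 30.9 ext [27.  17.5] R 103.2 phi 48.5
px [534.4 226.6] n 3900 [601.1 -27.3] h 31.0 ext [34.9 31.4] R 107.9 phi 19.5
px [384.3 330. ] n 754 [614.2 -95.4] h 30.9 ext [25.4 24.8] R 119.2 phi -15.6
```

move_arm(plan=[[[3.5,1,0.6,0,-2.0,0,255],[3.5,0.1,0.5,0,-1.9,0,255],[3.5,0.1,0.1,0,-1.8,0,255],[3.5,0.1,0.1,0,-1.8,0,255],[3.5,0.1,0.1,0,-1.8,0,255],[3.5,0.1,0.1,0,-1.8,0,255],[3.5,0.1,0.1,0,-1.8,0,255],[3.5,0.1,0.1,0,-1.8,0,255],[3.5,0.1,0.1,0,-1.8,0,255],[3.5,0.1,0.1,0,-1.8,0,255],[3.5,0.1,0.1,0,-1.8,0,255],[3.5,0.1,0.1,0,-1.8,0,255]]])

```text
t: 5.05
tcp_pos: [610.0, -75.3, 17.5]
tool_rot: [0.524, 0.475, -0.476, -0.523]
ft_force: [-1.9, -3.6, 5.1]
grip_width: -0.3
```

```bash
python3 -c "
from h import *
arc();s=show();cv2.imwrite('pics/w2.png',s['pixels'][:,:,::-1])"
```

```text
t 5.05 p [610.  -75.3  17.5] yaw 84.57 down [-0.001 -0.002 -1.   ] F [-1.9 -3.6  5.1] q [-0.26  0.5  -0.18  0.89 -0.   -0.16] w -0.3
phi -6.1 R 111.2 yaw-90-phi 0.7 z 17.5
px [567.3 200.6] n 4300 [568.7  18.8] h 31.0 ext [31.4 36.1] R 107.5 phi 49.9
px [452.5 313.8] n 347 [613.4 -20.6] h 30.1 ext [15.6 22.7] R 121.8 phi 20.6
px [380.7 332.5] n 709 [617.5 -50.6] h 31.0 ext [20.3 23.4] R 118.8 phi 6.2
```

View pics/w2.png

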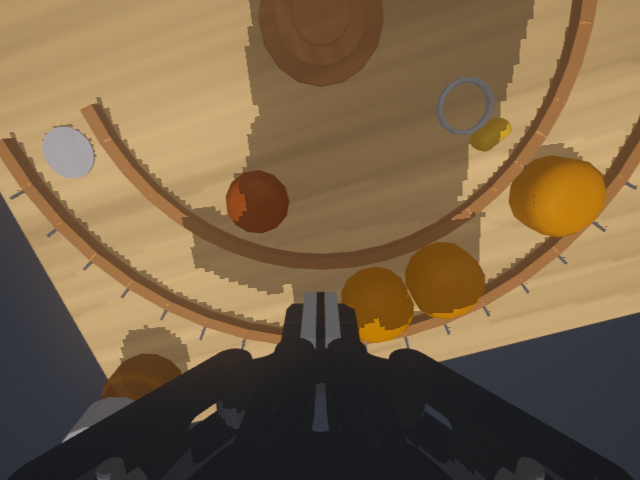

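The wrist view shows the tips at (320,315) behind stones 0 (378,305) and 1 (445,280), which are flat and touching. Stone 2 is untouched at (557,196). The force reading is up a little, so I'll let it settle and check it.

move_arm(plan=[[[0,0,0,0,0,0,255],[0,0,0,0,0,0,255]]])

```text
t: 5.3
tcp_pos: [610.0, -74.5, 17.5]
tool_rot: [0.523, 0.476, -0.477, -0.522]
ft_force: [-1.5, -2.1, 3.9]
grip_width: -0.0
```

```bash
python3 -c "
from h import *
arc()
s=snap('wrist');P=depthpts(s)
for u,v in((378,295),(400,295),(378,315),(445,265),(430,280),(465,280),(445,300)):print(u,v,P[v,u].round(1))"
```

```text
t 5.3 p [610.  -74.5  17.5] yaw 84.73 down [-0.001 -0.002 -1.   ] F [-1.5 -2.1  3.9] q [-0.26  0.5  -0.18  0.89 -0.   -0.17] w -0.0
phi -5.7 R 111.1 yaw-90-phi 0.5 z 17.5
378 295 [599.4 -50.4  29.7]
400 295 [601.7 -41.3  26.8]
378 315 [607.9 -50.9  30.4]
445 265 [589.7 -24.   28.3]
430 280 [595.  -30.1  29.4]
465 280 [595.9 -16.9  29.9]
445 300 [603.6 -24.6  30.4]
```

move_arm(plan=[[[0,-1,1.2,0,0,0,255],[0,0,0,0,0,0,255]]])

```text
t: 5.55
tcp_pos: [608.5, -73.8, 18.0]
tool_rot: [-0.522, -0.476, 0.477, 0.523]
ft_force: [0.3, 0.3, 0.7]
grip_width: 0.1
```

```bash
python3 -c "
from h import *
arc()"
```

```text
t 5.55 p [608.5 -73.8  18. ] yaw 84.71 down [-0.001 -0.    -1.   ] F [0.3 0.3 0.7] q [-0.26  0.5  -0.18  0.89 -0.   -0.17] w 0.1
phi -5.5 R 109.6 yaw-90-phi 0.2 z 18.0
```

move_arm(plan=[[[3.5,-0.7,0.1,0,-1.8,0,255],[3.5,0,0.1,0,-1.8,0,255],[3.5,0,0.1,0,-1.8,0,255],[3.5,0,0.1,0,-1.8,0,255],[3.5,0,0.1,0,-1.8,0,255],[3.5,0,0.1,0,-1.8,0,255],[3.5,0,0.1,0,-1.8,0,255],[3.5,0,0.1,0,-1.8,0,255],[3.5,0,0.1,0,-1.8,0,255],[3.5,0,0.1,0,-1.8,0,255]]])

```text
t: 6.55
tcp_pos: [604.5, -36.8, 18.4]
tool_rot: [-0.434, -0.557, 0.559, 0.435]
ft_force: [-0.7, -1.6, 1.5]
grip_width: -0.1
```

```bash
python3 -c "
from h import *
arc();s=show();cv2.imwrite('pics/w3.png',s['pixels'][:,:,::-1])"
```

```text
t 6.55 p [604.5 -36.8  18.4] yaw 104.25 down [-0.003 -0.001 -1.   ] F [-0.7 -1.6  1.5] q [-0.2   0.49 -0.2   0.89 -0.   -0.45] w -0.1
phi 14.2 R 108.4 yaw-90-phi 0.0 z 18.4
px [313.8  30.8] n 4730 [501.9 -64.9] h 23.5 ext [25.4 29.2] R 2.9 phi -31.0
px [ 33. 197.] n 158 [ 585.5 -159.2] h 17.8 ext [7.3 8.5] R 128.8 phi -48.1
px [531.3 256.7] n 1447 [557.6  34.5] h 31.0 ext [27.7 22.6] R 113.9 phi 59.3
px [447.5 320.7] n 245 [593.1  14.8] h 29.9 ext [17.8 14.5] R 122.0 phi 39.8
px [384.2 337.9] n 551 [606.1  -8.7] h 31.0 ext [20.3 26.2] R 119.9 phi 27.1
```

View pics/w3.png

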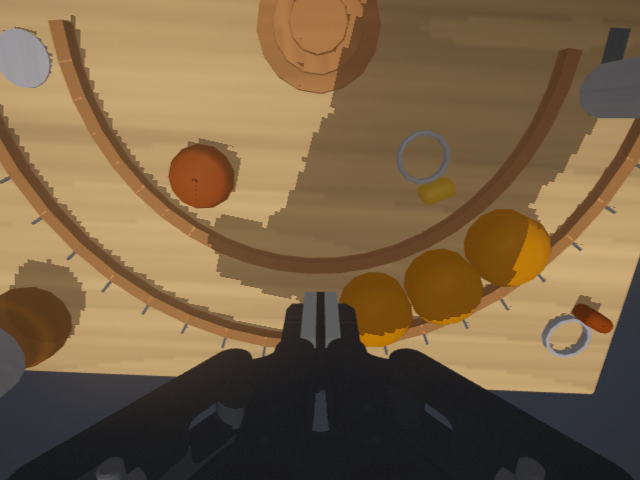

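The view shows all three stones in a row at (376,305), (443,286) and (507,247), flat, with the peg at (615,88). About 20° of arc remains.

move_arm(plan=[[[3.5,-0.3,0,0,-1.8,0,255],[3.5,0,0,0,-1.8,0,255],[3.5,0,0,0,-1.8,0,255],[3.5,0,0,0,-1.8,0,255],[3.5,0,0,0,-1.8,0,255],[3,0,0.05,0,-1.6,0,255],[2,0,0.05,0,-1,0,255],[2,0,0.05,0,-1,0,255],[0,0,0,0,0,0,255]]])

```text
t: 7.5
tcp_pos: [595.6, -12.7, 19.4]
tool_rot: [-0.364, -0.605, 0.608, 0.364]
ft_force: [-0.7, -3.3, 2.0]
grip_width: 0.0
```

```bash
python3 -c "
from h import *
arc();s=show();cv2.imwrite('pics/w4.png',s['pixels'][:,:,::-1])"
```

```text
t 7.5 p [595.6 -12.7  19.4] yaw 118.04 down [-0.001 -0.004 -1.   ] F [-0.7 -3.3  2. ] q [-0.16  0.47 -0.22  0.88 -0.   -0.65] w 0.0
phi 27.8 R 108.8 yaw-90-phi 0.2 z 19.4
px [319.6  31.1] n 5128 [501.7 -62.9] h 23.5 ext [27.6 31. ] R 2.4 phi 12.3
```

View pics/w4.png

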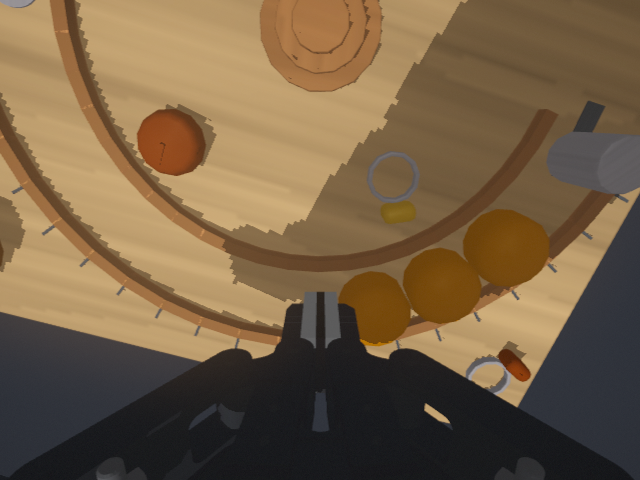

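Stone 2 (506,247) is still short of the peg (foot near (570,165)). The stones are flat and touching, and about 7° remains.

move_arm(plan=[[[2.5,0.4,0,0,-1.3,0,255],[2.5,0,0,0,-1.3,0,255],[2.5,0,0,0,-1.3,0,255],[2.5,0,0,0,-1.3,0,255],[2,0,0,0,-1,0,255],[0,0,0,0,0,0,255]]])

```text
t: 8.15
tcp_pos: [589.9, -2.5, 19.4]
tool_rot: [-0.329, -0.625, 0.628, 0.327]
ft_force: [-0.4, -3.9, 1.9]
grip_width: -0.5
```

```bash
python3 -c "
from h import *
arc();s=snap('wrist','w5.png')"
```

```text
t 8.15 p [589.9  -2.5  19.4] yaw 124.79 down [ 0.001 -0.006 -1.   ] F [-0.4 -3.9  1.9] q [-0.14  0.46 -0.24  0.87 -0.01 -0.75] w -0.5
phi 34.0 R 109.1 yaw-90-phi 0.8 z 19.4
```

View pics/w5.png

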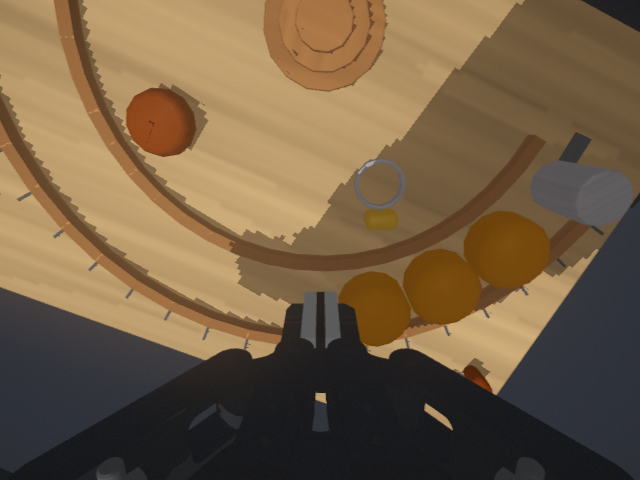

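```bash
cat >> h.py <<'E'
def meas():
    "stone centres from the 24..31 mm dome points (circle of rim by minEnclosing), peg from top"
    s=snap('wrist'); P=depthpts(s); hsv=cv2.cvtColor(s['pixels'],cv2.COLOR_RGB2HSV)
    Z=P[...,2]; m=cv2.inRange(hsv,(8,140,60),(24,255,255)); d=np.hypot(P[...,0]-C[0],P[...,1]-C[1]); m[(Z<25)|(Z>33)|(d<95)|(d>127)]=0
    m=cv2.morphologyEx(m,cv2.MORPH_OPEN,np.ones((3,3),np.uint8))
    n,l,st,c=cv2.connectedComponentsWithStats(m); out=[]
    for i in range(1,n):
        if st[i,4]>200:
            q=P[l==i]
            A=np.c_[2*q,np.ones(len(q))]   # sphere fit to the dome
            t=q[q[:,2]>np.percentile(q[:,2],98)-2][:,:2].mean(0)
            e=cv2.minEnclosingCircle(q[:,:2].astype(np.float32)); dd=t-C
            print('stone n',st[i,4],'px',c[i].round(),'top',t.round(1),'R %.1f phi %.1f'%(np.hypot(*dd),np.degrees(np.arctan2(dd[1],dd[0]))),'encl',np.round(e[0],1),round(e[1],1)); out.append(np.array(e[0]))
    k=(Z>37)&(Z<43)&(np.hypot(P[...,0]-495,P[...,1]-46)<25)
    q=P[k]; 
    if len(q): e=cv2.minEnclosingCircle(q[:,:2].astype(np.float32)); print('peg top',len(q),np.median(q[q[:,2]>39][:,:2],axis=0).round(1),np.round(e[0],1),round(e[1],1))
    return s
E
python3 -c "
from h import *
meas()"
```

```text
stone n 3685 px [514. 254.] top [524.2  43.8] R 110.0 phi 77.0 encl [524.3  44.2] 14.5
stone n 3368 px [446. 293.] top [552.1  33. ] R 109.9 phi 61.3 encl [552.1  33.3] 14.6
stone n 2891 px [380. 313.] top [575.5  15.2] R 109.5 phi 45.9 encl [576.2  16.2] 14.8
peg top 2826 [492.3  44.9] [493.1  45.5] 10.7
```

move_arm(plan=[[[2,0.4,0,0,-1,0,255],[2,0,0,0,-1,0,255],[2,0,0,0,-1,0,255],[0.5,0,0,0,-0.3,0,255],[0,0,0,0,0,0,255]]])

```text
t: 8.75
tcp_pos: [587.0, 2.0, 19.4]
tool_rot: [-0.311, -0.634, 0.638, 0.307]
ft_force: [-0.6, -4.6, 2.9]
grip_width: -0.0
```

```bash
python3 -c "
from h import *
arc();meas()"
```

```text
t 8.75 p [587.    2.   19.4] yaw 128.21 down [ 0.003 -0.007 -1.   ] F [-0.6 -4.6  2.9] q [-0.14  0.46 -0.25  0.86 -0.01 -0.8 ] w -0.0
phi 36.8 R 109.3 yaw-90-phi 1.5 z 19.4
stone n 3701 px [514. 256.] top [519.   44.6] R 109.8 phi 79.7 encl [519.2  44.8] 14.5
stone n 3327 px [446. 294.] top [547.2  35.4] R 109.8 phi 64.2 encl [547.3  35.6] 14.5
stone n 2896 px [380. 313.] top [571.7  18.7] R 109.5 phi 48.6 encl [572.4  19.5] 14.7
peg top 2717 [492.3  44.7] [492.8  45.5] 10.5
```

move_arm(plan=[[[1.5,0.3,0,0,-0.3,0,255],[1.5,0,0,0,-0.3,0,255],[0.5,0,0,0,0,0,255],[0,0,0,0,0,0,255]]])

```text
t: 9.2
tcp_pos: [585.6, 3.9, 19.4]
tool_rot: [-0.309, -0.635, 0.64, 0.303]
ft_force: [-0.7, -3.6, 2.0]
grip_width: -0.1
```

```bash
python3 -c "
from h import *
arc();meas()"
```

```text
t 9.2 p [585.6   3.9  19.4] yaw 128.74 down [ 0.004 -0.009 -1.   ] F [-0.7 -3.6  2. ] q [-0.13  0.45 -0.26  0.86 -0.01 -0.81] w -0.1
phi 38.0 R 109.4 yaw-90-phi 0.8 z 19.4
stone n 3734 px [514. 254.] top [516.7  45.2] R 110.0 phi 80.9 encl [516.9  45.3] 14.6
stone n 3368 px [446. 293.] top [545.2  36.6] R 109.9 phi 65.4 encl [545.1  36.8] 14.4
stone n 2899 px [380. 313.] top [569.7  20.4] R 109.4 phi 50.0 encl [569.9  21.4] 14.5
peg top 2730 [491.8  44.8] [491.4  45. ] 10.6
```

move_arm(plan=[[[-2,0,0,0,0,0,255],[-3,0,0,0,0,0,255],[-3,0,0,0,0,0,255],[0,-15,0,0,0,0,255],[0,-20,0,0,0,0,255],[0,-30,0,0,0,0,255],[0,0,0,0,0,0,255],[0,0,0,0,0,0,255],[0,0,0,0,0,0,255],[0,0,0,0,0,0,255],[0,0,0,0,0,0,255],[0,0,0,0,0,0,255],[0,0,0,0,0,0,255],[0,0,0,0,0,0,255]]])

```text
t: 10.65
tcp_pos: [588.4, 0.7, 80.4]
tool_rot: [-0.303, -0.637, 0.639, 0.307]
ft_force: [-0.9, 0.1, 0.1]
grip_width: 0.2
```

```bash
python3 -c "
from h import *
arc();s=meas();cv2.imwrite('pics/w6.png',s['pixels'][:,:,::-1])"
```

```text
t 10.65 p [588.4   0.7  80.4] yaw 128.84 down [-0.007  0.    -1.   ] F [-0.9  0.1  0.1] q [-0.14  0.41 -0.15  1.02 -0.   -0.82] w 0.2
phi 35.7 R 109.7 yaw-90-phi 3.1 z 80.4
stone n 1918 px [465. 215.] top [517.   45.3] R 110.1 phi 80.8 encl [516.8  45.8] 14.5
stone n 1797 px [418. 244.] top [545.5  36.5] R 110.0 phi 65.2 encl [545.6  36.7] 14.4
stone n 1745 px [367. 260.] top [570.5  20.5] R 110.0 phi 49.7 encl [571.1  20.8] 14.6
peg top 1248 [492.1  44.9] [492.1  45.3] 10.2
```

View pics/w6.png

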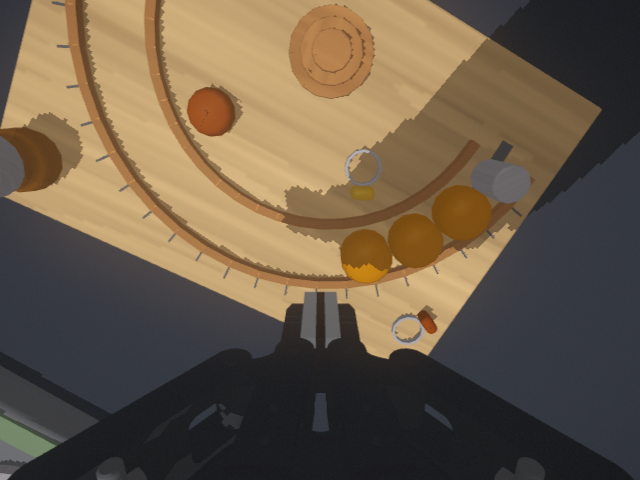

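The row is closed up: 24.9 mm from end stone to peg, 29.8 and 29.7 mm between neighbours, all at R≈110 mm and flat. The bystanders look undisturbed. Handing in.

```bash
python3 -c "
from h import *
print(r.finish_job())"
```

```text
the job is handed in; nothing more can be done
None
```

With the fingertips shut, I pushed the three stones along the track from its open end until the row closed up against the peg. I then backed off, raised the gripper and handed the job in at about 11 s; the interface reports no verdict.

- **Last check (wrist camera, fingers clear):**

| Check | Measured | Limit |
|---|---|---|
| End stone to peg | 24.9 mm | under 29 mm |
| Stone to stone, from the peg | 29.8 mm and 29.7 mm | under 34 mm |
| Distance from the arc's centre, each stone | about 110 mm | 104 to 116 mm |

- **Stones and surroundings:** The stones looked flat, and the things on the board in view looked undisturbed, though I did not measure them. The loupe, tweezers and egg were outside that last picture and I did not check them again.
- **Brief rubbing:** Partway along, the force reading rose to about 6 N, with 5 N of it upwards. I took this to be the fingertips rubbing the outer rail. Moving them slightly up and inward cleared it, and for the rest of the push the force stayed below about 6 N.
- **Small disagreement:** My first reading of the peg differed from the later ones by 2 to 3 mm, which is about the camera's calibration error.

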